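# Try the door stay of the blue sample locker

### The arm

A 6-joint arm with a two-finger parallel gripper is mounted at the origin on a cart in front of the work surface, level with it; the furniture and walls round the work are solid. World frame = base frame: x ahead of the robot, y to its left, z up, the work surface at z = 0. Lengths are in m, angles in rad, forces in N, time in s.
With the tool pointing down it reaches from about 0.375 to 0.925 m from the base axis. Payload 5.7 kg.
Tool frame: the origin (TCP) lies midway between the tips of the shut fingers; the grasp point (between the pads) lies manip.hold_point_z behind it (manip.hold_point_z is the distance from the TCP to the grasp point, in m); z points along the fingers, y is the line along which they close (so a half turn about z gives the same grasp; the last joint's range is limited). The gripper opens to 88 mm and grips with 3 to 60 N. Pads are 20 mm wide; open, the fingers measure 115 mm over their backs; the gripper's body (75 mm by 178 mm) begins 61 mm behind the grasp point.
Start: joints at [-1.348, 0.359, 1.51, -0, 1.272, -0.115], TCP at [0.199, -0.566, 0.223] pointing down, gripper open.
Joint ranges: [-2.97, 2.97], [-1.01, 2.36], [0.21, 2.38], [-0.96, 4.11], [0.2, 2.71], [-2.98, 2.98]. Speed limits (rad/s): [2.39, 2.39, 3.14, 3.14, 3.14, 3.14].

### API

Orientations are given as a 3x3 rotation matrix whose columns are the frame's x, y, z axes.
In Python, from plant import manip gives the robot as it stands.
- The arm moves only by the shell command python3 -m creep 'ROWS' [FORCE]. ROWS is JSON, a list of rows, each an object of numbers: "tx", "ty", "tz": the shift along the tool's x, y, z in cm; "roll": the turn about the tool's z in degrees; "hand": the closure in counts, from 0 (fully open) to 255 (shut). In form: [{"tx": .., "ty": .., "tz": .., "roll": .., "hand": ..}, ...]. A call has 1 to 20 rows; each row is the pose to reach, as a shift and turn from the pose commanded when the call began, along the tool's axes at that moment; what a row does not reach only later rows make up. A row lasts 1/8 s, in which the tool goes at most 62.5 mm and 10.7 degrees, less where a joint would pass 70% of its speed; a pose out of reach is approached as far as the arm can. A call with a gripper value outside its range is refused whole. The fingers move at their own pace and stop on an object; FORCE is the grip in N (left out, the last holds). Time passes only in rows, so rows that repeat a pose let the fingers close. It gives the time, the measured TCP pose, the force, the opening and the grip force at its end, in the units of the state.
- manip.observe(): the state, without advancing time (a new reading comes with each control period).
- manip.camera(name): name is "scene" or "top" or "wrist"; returns a dict with "image" (400x640x3 uint8, blue, green, red), "fx", "fy", "cx", "cy" (pixels), "R" (3x3) and "t" (3): a world point X has camera coordinates R X + t. Camera axes: x right, y down, z forward; pixel columns grow to the right and rows downward; lengths in m; the calibration is good to about 2 mm. The wrist camera is an equidistant fisheye: a pixel r from the principal point sees the ray r / f radians off the axis. A picture is of the moment at which its call begins. There is no depth.
- manip.sign_off(): hands the job in; it is judged then, once.
The state is a dict: "time_s": time; "q": joint angles; "joint_vel": joint speeds; "joint_efforts": joint torques, N m; "position": TCP position; "tcp_rot": TCP orientation; "force": force on the tool from outside, world axes, zero at the start; "moment": the same for the moment, N m; "width": finger opening in m; "gripper_force": force on a finger pad.
Only numpy, scipy, OpenCV 4.12 (cv2) and the standard library are available. Lean on these libraries where they do the work, as an engineer would, in place of code of your own. Each camera call takes 0.05 s, during which the arm holds its last target. There are 200 camera calls.

### The job

Try out the new door stay of the sample locker with the blue door. Lift the blue door by its bar until the stay catches, let go so that the door stands open by itself for a moment, then press the red release paddle beside it so that the door comes down and ends fully shut. Leave the locker with the grey door shut.

Things in the scene. Friction and masses are not known exactly. Their poses are not given: they have to be found in the camera images.
- blue_locker: White bench locker with a blue lift-up door, fixed, 170 deep x 270 wide x 160 high at the rear. Origin: centre of its underside; x to its rear, y to its left, z up. Shut, the door slopes down to the front at 23 degrees. Its hinge axis, along y at the rear top, is at x +75, z +150. A damper lets the free door sink shut softly in 1.5 to 3 s.
- blue_bar (a point): Middle of the blue door's level grip bar: round, 10 mm thick, 70 mm clear between end brackets, along the locker's y, on an arc of radius 238 mm about the hinge axis. Shut: 144 mm in front of the locker's origin, 57 mm above the worktop, 50 mm clear behind it. At the upper stop 312 mm high. Take it from above, fingers before and behind it; lifting needs 2 to 5 N. Its axes turn with the door.
- blue_press (a point): Middle of the top of the blue locker's red release paddle, 36 x 36 mm, 102 mm above the worktop, right of the door, 65 mm off its edge. Pressed down from above with shut fingers it frees the stay at 10 to 12 mm and stops at 18 mm; 3 to 8 N, springs back. The raised door overhangs the place to the left of the paddle: keep a wide gripper's narrow side towards it.
- blue_door (a joint): Opening of the blue door, rad: 0 shut, growing as it is lifted. The stay snaps under the door once it passes 1.05 and the door then rests on it at 1.05; the upper stop is at 1.15. It cannot come down again until the paddle is pressed.
- grey_door (a joint): Opening of the door of the other, like locker, with a grey door and its own red paddle, rad: 0 shut. Which locker stands left and which right varies.

How it is judged:
By the outcome, as a careful person would: the job done as asked, in the order asked, and still so for the second after the job is handed in, with the robot touching nothing.
It also fails if it takes over 54 s, if anything falls off the work surface, if the arm or the gripper's body presses on something with over 40 N, if the wrist force passes 120 N, or if a joint passes its speed limit or range.

## Working session

There is one attempt and no reset: what is moved stays moved. The work goes in short steps, Python scripts to look and compute and a shell command to move; the robot and the scene stay as the last step left them, time stands still between calls to the robot, and variables do not carry over. Pictures are saved under pics/ and viewed, at most 10 in all, crops included, and the job is handed in when it is done.

```bash
mkdir -p pics; python3 - <<'E'
from plant import manip
import cv2
for n in ("scene","top"):
    c=manip.camera(n); cv2.imwrite(f"pics/{n}0.png",c["image"])
    print(n,c["fx"],c["cx"],c["cy"],c["R"],c["t"])
o=manip.observe();print(o["time_s"],o["position"],o["tcp_rot"],o["force"],manip.hold_point_z)
E
```

```text
scene 427.8898083568167 321.6810797315406 206.3672587950927 [[-0.78253279 -0.62253579  0.00957161]
 [-0.41879323  0.51492644 -0.74797258]
 [ 0.46071103 -0.5893216  -0.6636606 ]] [0.39744617 0.34964121 0.91188469]
top 456.95511839294403 309.23680834525203 199.48416027017612 [[ 7.00331424e-04 -9.99909851e-01 -1.34089092e-02]
 [-9.98089395e-01  1.29504808e-04 -6.17862713e-02]
 [ 6.17824379e-02  1.34265609e-02 -9.97999328e-01]] [-0.04778823  0.56414473  1.2138385 ]
0.1 [ 0.1986946  -0.56549165  0.2219091 ] [[ 9.43479241e-01  3.31431407e-01 -3.80008202e-04]
 [ 3.31431579e-01 -9.43477889e-01  1.60678474e-03]
 [ 1.74009592e-04 -1.64191477e-03 -9.99998637e-01]] [ 0.57685372  0.58346758 -0.7798597 ] 0.0187
```

View pics/top0.png

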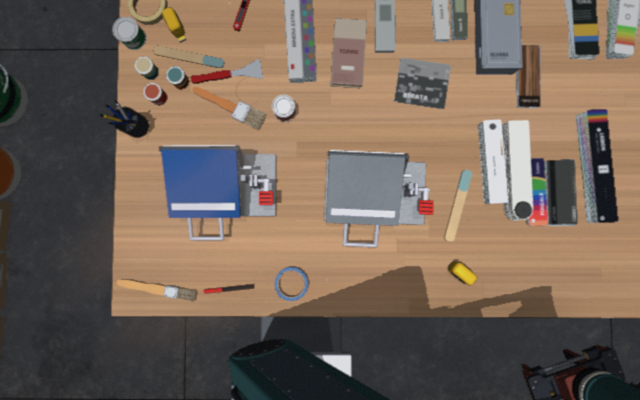

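View pics/scene0.png

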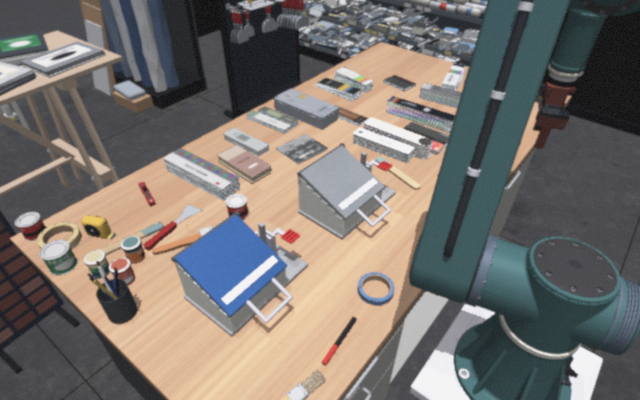

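The top view shows the blue locker on the left, with its bar at about (206,239) and its paddle at about (266,198). The grey locker is on the right. I'll enlarge the blue one.

```bash
python3 - <<'E'
import cv2
a=cv2.imread("pics/top0.png")[135:250,150:290]
cv2.imwrite("pics/crop.png",cv2.resize(a,None,fx=5,fy=5,interpolation=cv2.INTER_CUBIC))
E
```

```text
(no output)
```

View pics/crop.png

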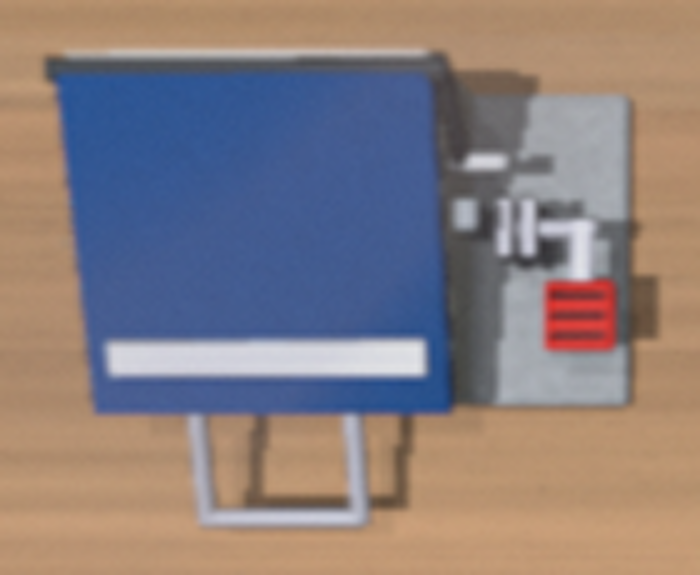

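The crop shows the bar from (205,519) to (365,519), the paddle centre at (580,315), and the front door edge level, so the yaw is about 0.

```bash
cat > h.py <<'E'
from plant import manip
import numpy as np
def ray(c,u,v,z):
    d=c["R"].T@np.array([(u-c["cx"])/c["fx"],(v-c["cy"])/c["fy"],1]); o=-c["R"].T@c["t"]
    return o+d*(z-o[2])/d[2]
def rel(p):  # tool-axis shift in cm from present pose
    o=manip.observe(); return np.round(100*np.array(o["tcp_rot"]).T@(np.array(p)-o["position"]),2)
E
python3 - <<'E'
from h import *
c=manip.camera("top"); c={k:np.array(v) for k,v in c.items()}
f=lambda x,y,z:ray(c,150+(x+.5)/5-.5,135+(y+.5)/5-.5,z)
bl,br=f(205,518,.057),f(365,518,.057);b=(bl+br)/2
p=f(580,315,.102)
print(bl,br,b,p, f(97,412,.07)-f(450,410,.07),f(45,52,.16),f(440,52,.16))
R=np.array(manip.observe()["tcp_rot"])
print("yaw tool x",np.degrees(np.arctan2(R[1,0],R[0,0])))
print(rel([b[0],b[1],.2]))
E
```

```text
[0.46080504 0.26046643 0.057     ] [0.46088891 0.17698889 0.057     ] [0.46084698 0.21872766 0.057     ] [0.56365958 0.06084205 0.102     ] [-0.00110074  0.18269765  0.        ] [0.68686401 0.31345923 0.16      ] [0.68653088 0.12272636 0.16      ]
yaw tool x 19.352951416696943
[ 50.72 -65.31   2.3 ]
```

```bash
python3 -m creep '[{"tx":38.6,"ty":-25.2,"tz":-2.8,"roll":-70.6,"hand":120},{"tx":38.6,"ty":-25.2,"tz":-2.8,"roll":-70.6,"hand":120},{"tx":38.6,"ty":-25.2,"tz":-2.8,"roll":-70.6,"hand":120},{"tx":38.6,"ty":-25.2,"tz":-2.8,"roll":-70.6,"hand":120},{"tx":38.6,"ty":-25.2,"tz":-2.8,"roll":-70.6,"hand":120},{"tx":38.6,"ty":-25.2,"tz":-2.8,"roll":-70.6,"hand":120},{"tx":38.6,"ty":-25.2,"tz":-2.8,"roll":-70.6,"hand":120},{"tx":38.6,"ty":-25.2,"tz":-2.8,"roll":-70.6,"hand":120},{"tx":50.7,"ty":-65.3,"tz":2.3,"roll":-70.6,"hand":120},{"tx":50.7,"ty":-65.3,"tz":2.3,"roll":-70.6,"hand":120},{"tx":50.7,"ty":-65.3,"tz":2.3,"roll":-70.6,"hand":120},{"tx":50.7,"ty":-65.3,"tz":2.3,"roll":-70.6,"hand":120},{"tx":50.7,"ty":-65.3,"tz":2.3,"roll":-70.6,"hand":120},{"tx":50.7,"ty":-65.3,"tz":2.3,"roll":-70.6,"hand":120},{"tx":50.7,"ty":-65.3,"tz":2.3,"roll":-70.6,"hand":120},{"tx":50.7,"ty":-65.3,"tz":2.3,"roll":-70.6,"hand":120},{"tx":50.7,"ty":-65.3,"tz":2.3,"roll":-70.6,"hand":120},{"tx":50.7,"ty":-65.3,"tz":2.3,"roll":-70.6,"hand":120},{"tx":50.7,"ty":-65.3,"tz":2.3,"roll":-70.6,"hand":120}]' 8
python3 - <<'E'
from h import *
import cv2
c=manip.camera("wrist"); cv2.imwrite("pics/w1.png",c["image"]); 
R,t=np.array(c["R"]),np.array(c["t"])
for P in ([.461,.219,.057],[.461,.254,.057],[.461,.184,.057],[.5637,.0608,.102]):
    X=R@P+t; a=np.arctan2(np.hypot(X[0],X[1]),X[2]); u=X[:2]/np.hypot(X[0],X[1])*a*c["fx"]
    print(P,u+[c["cx"],c["cy"]])
o=manip.observe();print(o["tcp_rot"],rel([.461,.219,.038]))
E
```

```text
time_s: 2.52
position: [0.4611, 0.2169, 0.1999]
tcp_rot: [[0.003, 1.0, 0.0], [1.0, -0.003, 0.0], [0.0, 0.0, -1.0]]
force: [-0.1, -0.3, -0.6]
width: 0.0465
gripper_force: 0.0
[0.461, 0.219, 0.057] [322.31429333 184.57690183]
[0.461, 0.254, 0.057] [322.2041076  150.52446239]
[0.461, 0.184, 0.057] [322.41857586 216.79600491]
[0.5637, 0.0608, 0.102] [413.38503817 330.83964914]
[[ 2.51912082e-03  9.99996792e-01  2.64852555e-04]
 [ 9.99996826e-01 -2.51913459e-03  5.16558654e-05]
 [ 5.23228989e-05  2.64721587e-04 -9.99999964e-01]] [ 1.900e-01 -1.000e-02  1.619e+01]
```

View pics/w1.png

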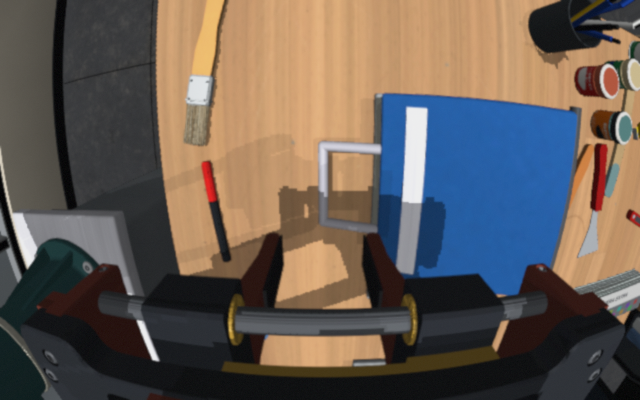

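The wrist view shows the bar at column 324, rows 145–225, between the fingers and within 2 mm of the estimate. I'll descend and grip.

```bash
python3 -m creep '[{"tx":0.2,"ty":0.1,"tz":6,"hand":120},{"tx":0.2,"ty":0.1,"tz":10,"hand":120},{"tx":0.2,"ty":0.1,"tz":12,"hand":120},{"tx":0.2,"ty":0.1,"tz":14,"hand":120},{"tx":0.2,"ty":0.1,"tz":15.2,"hand":120},{"tx":0.2,"ty":0.1,"tz":16.2,"hand":120},{"tx":0.2,"ty":0.1,"tz":16.2,"hand":255},{"tx":0.2,"ty":0.1,"tz":16.2,"hand":255},{"tx":0.2,"ty":0.1,"tz":16.2,"hand":255},{"tx":0.2,"ty":0.1,"tz":16.2,"hand":255},{"tx":0.2,"ty":0.1,"tz":16.2,"hand":255},{"tx":0.2,"ty":0.1,"tz":16.2,"hand":255}]' 8
python3 - <<'E'
import numpy as np
for th in np.arange(0,1.12,.1).tolist()+[1.05,1.10,1.12]:
    a=th-np.arctan2(93,219); print(round(th,2), "tz %.1f ty %.1f"%(-(23.8*np.sin(a)+9.3), 21.9-23.8*np.cos(a)))
E
```

```text
0.0 tz 0.0 ty -0.0
0.1 tz -2.2 ty -0.8
0.2 tz -4.5 ty -1.4
0.3 tz -6.9 ty -1.8
0.4 tz -9.3 ty -1.9
0.5 tz -11.6 ty -1.8
0.6 tz -14.0 ty -1.4
0.7 tz -16.3 ty -0.8
0.8 tz -18.5 ty -0.0
0.9 tz -20.7 ty 1.0
1.0 tz -22.7 ty 2.2
1.1 tz -24.6 ty 3.7
1.05 tz -23.7 ty 2.9
1.1 tz -24.6 ty 3.7
1.12 tz -25.0 ty 4.0schema error: expected keys tx, ty, tz, roll, hand
```

Every row needs all five keys, so I'll repeat it with roll 0.

```bash
python3 -m creep '[{"tx":0.2,"ty":0.1,"tz":6,"roll":0,"hand":120},{"tx":0.2,"ty":0.1,"tz":10,"roll":0,"hand":120},{"tx":0.2,"ty":0.1,"tz":12,"roll":0,"hand":120},{"tx":0.2,"ty":0.1,"tz":14,"roll":0,"hand":120},{"tx":0.2,"ty":0.1,"tz":15.2,"roll":0,"hand":120},{"tx":0.2,"ty":0.1,"tz":16.2,"roll":0,"hand":120},{"tx":0.2,"ty":0.1,"tz":16.2,"roll":0,"hand":255},{"tx":0.2,"ty":0.1,"tz":16.2,"roll":0,"hand":255},{"tx":0.2,"ty":0.1,"tz":16.2,"roll":0,"hand":255},{"tx":0.2,"ty":0.1,"tz":16.2,"roll":0,"hand":255},{"tx":0.2,"ty":0.1,"tz":16.2,"roll":0,"hand":255},{"tx":0.2,"ty":0.1,"tz":16.2,"roll":0,"hand":255}]' 8
```

```text
time_s: 4.08
position: [0.4616, 0.2202, 0.038]
tcp_rot: [[0.001, 1.0, -0.0], [1.0, -0.001, 0.0], [0.0, -0.0, -1.0]]
force: [-1.8, 0.3, 4.9]
width: 0.0096
gripper_force: 8.0
```

```bash
python3 -m creep '[{"tx":0,"ty":-0.4,"tz":-1.1,"roll":0,"hand":255},{"tx":0,"ty":-0.8,"tz":-2.2,"roll":0,"hand":255},{"tx":0,"ty":-1.4,"tz":-4.5,"roll":0,"hand":255},{"tx":0,"ty":-1.8,"tz":-6.9,"roll":0,"hand":255},{"tx":0,"ty":-1.9,"tz":-9.3,"roll":0,"hand":255},{"tx":0,"ty":-1.8,"tz":-11.6,"roll":0,"hand":255},{"tx":0,"ty":-1.4,"tz":-14,"roll":0,"hand":255},{"tx":0,"ty":-0.8,"tz":-16.3,"roll":0,"hand":255},{"tx":0,"ty":0,"tz":-18.5,"roll":0,"hand":255},{"tx":0,"ty":1,"tz":-20.7,"roll":0,"hand":255},{"tx":0,"ty":2.2,"tz":-22.7,"roll":0,"hand":255},{"tx":0,"ty":2.9,"tz":-23.7,"roll":0,"hand":255},{"tx":0,"ty":3.7,"tz":-24.6,"roll":0,"hand":255},{"tx":0,"ty":3.7,"tz":-24.6,"roll":0,"hand":255},{"tx":0,"ty":3.7,"tz":-24.6,"roll":0,"hand":255}]' 15
```

```text
time_s: 5.95
position: [0.495, 0.2202, 0.2844]
tcp_rot: [[0.0, 1.0, -0.006], [1.0, -0.0, 0.0], [0.0, -0.006, -1.0]]
force: [-10.9, 1.7, 6.8]
width: 0.0097
gripper_force: 15.0
```

```bash
python3 -m creep '[{"tx":0,"ty":-0.4,"tz":0.5,"roll":0,"hand":255},{"tx":0,"ty":-0.8,"tz":0.9,"roll":0,"hand":255},{"tx":0,"ty":-0.8,"tz":0.9,"roll":0,"hand":255}]' 15
python3 - <<'E'
from h import *
import cv2
c=manip.camera("scene"); cv2.imwrite("pics/s2.png",c["image"])
E
```

```text
time_s: 6.32
position: [0.4894, 0.2203, 0.277]
tcp_rot: [[0.0, 1.0, 0.0], [1.0, -0.0, 0.001], [0.001, 0.0, -1.0]]
force: [-6.8, 0.5, 13.8]
width: 0.0094
gripper_force: 15.0
```

View pics/s2.png

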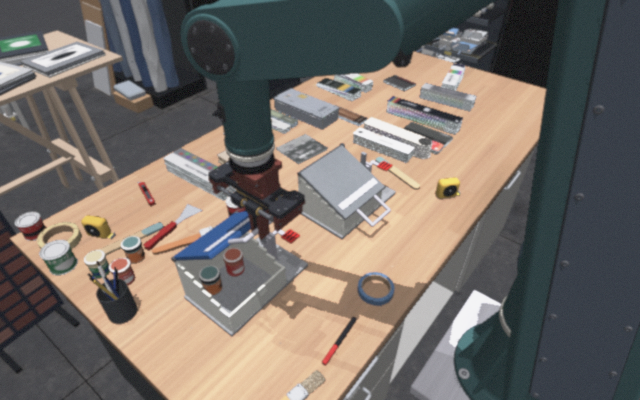

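The scene view shows the blue door raised, with the gripper on its bar at about (255,200) and the grey locker shut. The upward force rose to 13.8 N, so the stay is carrying the door. I'll let go and rise.

```bash
python3 -m creep '[{"tx":0,"ty":0,"tz":0,"roll":0,"hand":120},{"tx":0,"ty":0,"tz":0,"roll":0,"hand":120},{"tx":0,"ty":0,"tz":0,"roll":0,"hand":120},{"tx":0,"ty":0,"tz":0,"roll":0,"hand":120},{"tx":0,"ty":0,"tz":-2,"roll":0,"hand":120},{"tx":0,"ty":0,"tz":-5,"roll":0,"hand":120},{"tx":0,"ty":0,"tz":-9,"roll":0,"hand":120},{"tx":0,"ty":0,"tz":-9,"roll":0,"hand":120},{"tx":0,"ty":0,"tz":-9,"roll":0,"hand":120},{"tx":0,"ty":0,"tz":-9,"roll":0,"hand":120},{"tx":0,"ty":0,"tz":-9,"roll":0,"hand":120}]' 15
python3 - <<'E'
from h import *
import cv2
c=manip.camera("scene"); a=c["image"]; b=manip.camera("wrist")
cv2.imwrite("pics/s3.png",np.vstack([a[150:350,100:500],cv2.resize(b["image"],(400,250))]))
print(rel([.564,.061,.37]), rel([.564,.061,.14]))
E
```

```text
time_s: 7.75
position: [0.4903, 0.2198, 0.3636]
tcp_rot: [[0.001, 1.0, -0.002], [1.0, -0.001, -0.001], [-0.001, -0.002, -1.0]]
force: [-0.2, -0.6, -0.4]
width: 0.0464
gripper_force: 0.0
[-15.89   7.36  -0.6 ] [-15.88   7.39  22.4 ]
```

View pics/s3.png

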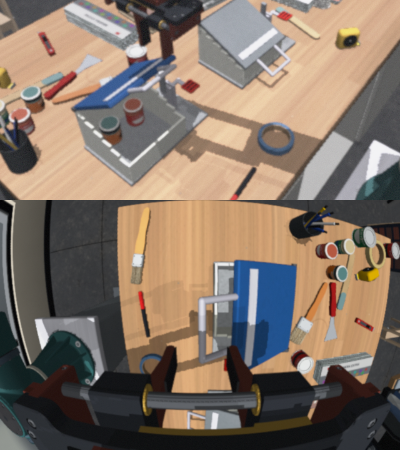

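The scene crop shows the door standing open by itself, about (125,80), with the gripper clear. Next I'll go above the paddle with the fingers shut.

```bash
python3 -m creep '[{"tx":-6,"ty":2.8,"tz":0,"roll":0,"hand":255},{"tx":-12,"ty":5.6,"tz":0,"roll":0,"hand":255},{"tx":-16,"ty":7.4,"tz":0,"roll":0,"hand":255},{"tx":-16,"ty":7.4,"tz":0,"roll":0,"hand":255},{"tx":-16,"ty":7.4,"tz":6,"roll":0,"hand":255},{"tx":-16,"ty":7.4,"tz":12,"roll":0,"hand":255},{"tx":-16,"ty":7.4,"tz":18,"roll":0,"hand":255},{"tx":-16,"ty":7.4,"tz":20,"roll":0,"hand":255},{"tx":-16,"ty":7.4,"tz":21,"roll":0,"hand":255},{"tx":-16,"ty":7.4,"tz":21,"roll":0,"hand":255},{"tx":-16,"ty":7.4,"tz":21,"roll":0,"hand":255}]' 15
python3 - <<'E'
from h import *
import cv2
t=manip.camera("top")["image"][135:250,150:290]; s=manip.camera("scene")["image"][190:330,160:360]
cv2.imwrite("pics/s4.png",np.hstack([cv2.resize(t,(390,320)),cv2.resize(s,(400,320))]))
print(rel([.564,.06,.102]))
E
```

```text
time_s: 9.22
position: [0.5657, 0.0603, 0.156]
tcp_rot: [[0.0, 1.0, 0.002], [1.0, -0.0, 0.0], [0.0, 0.002, -1.0]]
force: [0.0, -0.0, 0.4]
width: 0.0008
gripper_force: 0.0
[-0.01 -0.17  5.4 ]
```

View pics/s4.png

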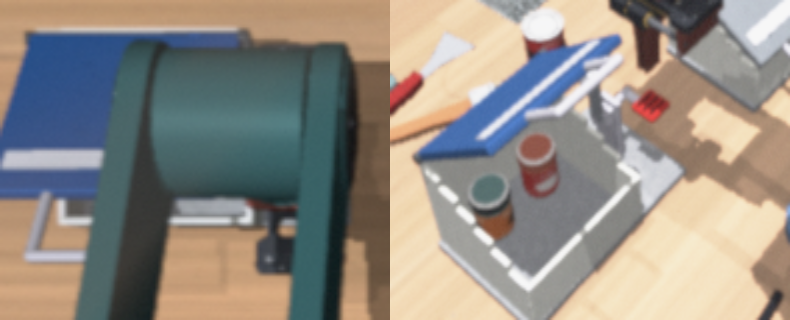

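The scene half shows the door still open and the shut fingers at about (650,50), above the paddle at (650,105). Now I'll press.

```bash
python3 -m creep '[{"tx":0,"ty":-0.2,"tz":3,"roll":0,"hand":255},{"tx":0,"ty":-0.2,"tz":5,"roll":0,"hand":255},{"tx":0,"ty":-0.2,"tz":5.8,"roll":0,"hand":255},{"tx":0,"ty":-0.2,"tz":6.4,"roll":0,"hand":255},{"tx":0,"ty":-0.2,"tz":6.9,"roll":0,"hand":255},{"tx":0,"ty":-0.2,"tz":6.9,"roll":0,"hand":255},{"tx":0,"ty":-0.2,"tz":6.9,"roll":0,"hand":255},{"tx":0,"ty":-0.2,"tz":6.9,"roll":0,"hand":255},{"tx":0,"ty":-0.2,"tz":6.9,"roll":0,"hand":255},{"tx":0,"ty":-0.2,"tz":6.9,"roll":0,"hand":255}]' 15
python3 - <<'E'
from h import *
import cv2
cv2.imwrite("pics/s5.png",cv2.resize(manip.camera("scene")["image"][170:350,150:400],(500,360)))
E
```

```text
time_s: 10.58
position: [0.5619, 0.06, 0.0859]
tcp_rot: [[0.001, 1.0, -0.001], [1.0, -0.001, 0.0], [0.0, -0.001, -1.0]]
force: [-5.3, 0.2, 3.1]
width: 0.0004
gripper_force: 2.5
```

View pics/s5.png

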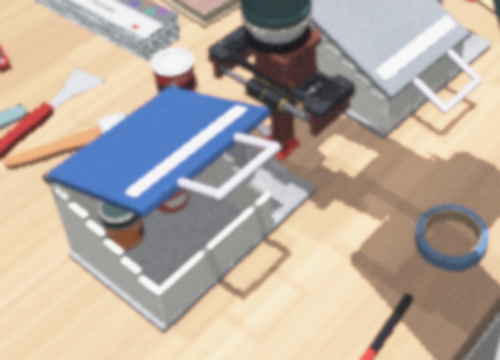

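The picture shows the door sinking, with its bar at about (230,165). I'll rise straight up and wait for it to shut.

```bash
python3 -m creep '[{"tx":0,"ty":0,"tz":-1,"roll":0,"hand":255},{"tx":0,"ty":0,"tz":-3,"roll":0,"hand":255},{"tx":0,"ty":0,"tz":-7,"roll":0,"hand":255},{"tx":0,"ty":0,"tz":-12,"roll":0,"hand":255},{"tx":0,"ty":0,"tz":-16,"roll":0,"hand":255},{"tx":0,"ty":0,"tz":-16,"roll":0,"hand":255},{"tx":0,"ty":0,"tz":-16,"roll":0,"hand":255},{"tx":0,"ty":0,"tz":-16,"roll":0,"hand":255},{"tx":0,"ty":0,"tz":-16,"roll":0,"hand":255},{"tx":0,"ty":0,"tz":-16,"roll":0,"hand":255},{"tx":0,"ty":0,"tz":-16,"roll":0,"hand":255},{"tx":0,"ty":0,"tz":-16,"roll":0,"hand":255},{"tx":0,"ty":0,"tz":-16,"roll":0,"hand":255},{"tx":0,"ty":0,"tz":-16,"roll":0,"hand":255},{"tx":0,"ty":0,"tz":-16,"roll":0,"hand":255},{"tx":0,"ty":0,"tz":-16,"roll":0,"hand":255},{"tx":0,"ty":0,"tz":-16,"roll":0,"hand":255},{"tx":0,"ty":0,"tz":-16,"roll":0,"hand":255},{"tx":0,"ty":0,"tz":-16,"roll":0,"hand":255},{"tx":0,"ty":0,"tz":-16,"roll":0,"hand":255}]' 15
python3 - <<'E'
from h import *
import cv2
a=cv2.imread("pics/scene0.png")[170:350,150:400]; b=manip.camera("scene")["image"][170:350,150:400]
cv2.imwrite("pics/s6.png",cv2.resize(np.hstack([a,b]),(800,288)))
E
```

```text
time_s: 13.12
position: [0.5626, 0.06, 0.2457]
tcp_rot: [[0.001, 1.0, -0.0], [1.0, -0.001, 0.0], [0.0, -0.0, -1.0]]
force: [0.4, 0.1, -0.2]
width: 0.0008
gripper_force: 0.0
```

View pics/s6.png

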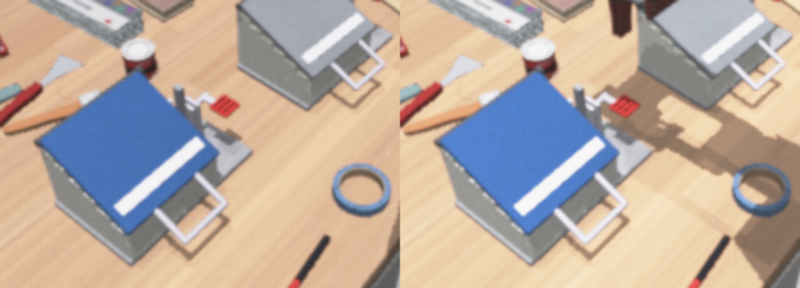

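The before and after halves match: the bar is at (205,240) in both, so the blue door is shut. The grey door is shut too. I'll wait one more second, then hand in.

```bash
python3 -m creep '[{"tx":0,"ty":0,"tz":-1,"roll":0,"hand":255},{"tx":0,"ty":0,"tz":-1,"roll":0,"hand":255},{"tx":0,"ty":0,"tz":-1,"roll":0,"hand":255},{"tx":0,"ty":0,"tz":-1,"roll":0,"hand":255},{"tx":0,"ty":0,"tz":-1,"roll":0,"hand":255},{"tx":0,"ty":0,"tz":-1,"roll":0,"hand":255},{"tx":0,"ty":0,"tz":-1,"roll":0,"hand":255},{"tx":0,"ty":0,"tz":-1,"roll":0,"hand":255}]' && python3 -c "
from plant import manip
print(manip.sign_off())"
```

```text
time_s: 14.18
position: [0.5626, 0.06, 0.2556]
tcp_rot: [[0.001, 1.0, -0.0], [1.0, -0.001, 0.0], [0.0, -0.0, -1.0]]
force: [0.1, -0.4, -0.2]
width: 0.0006
gripper_force: 0.0
the job is handed in; nothing more can be done
None
```

The blue door was lifted until its stay caught, stood open by itself, and came down fully shut when the paddle was pressed; the grey door stayed shut, and the job was handed in at about 14 s.

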